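# Make up two sink-cupboard kits from stock

## Task

Make up two kits. Unblocking kit in the blue tray: take the front tub out of the sloped rack, so that those behind roll down to the front, and lay it between the two white ribs of its bay, lying along them; stand the orange plunger cup in the tray's other bay, cup down. Refill kit in the yellow tray: the turquoise funnel, spout up as found, and the purple spray bottle, upright, one in each bay, whichever way round; everything sits flat on the tray floors, and the steel measuring cup, the glass jar and the other tubs in the rack are not to be disturbed.

Things in the scene. Friction and masses are not known exactly. Their poses are not given: they have to be found in the camera images.
- tub_front_c (a point): Front (lowest) of three alike tubs lying in the rack: white closed cylinder, red lid end, green band, 50 mm diameter, 60 mm long, 0.11 kg. Point: its centre; y along the cylinder's axis (x, z turn as it rolls). It lies across the lane touching the tub behind: pinch it over its two flat ends, from above; the lane's walls reach only 8 mm up its ends.
- tub_second_c (a point): The tub right behind the front one in the rack, alike in all (50 mm diameter, 60 mm long; point at its centre, y along its axis). It rolls down by itself to the front stop when the front tub is lifted out, and stays there. A third tub lies behind it.
- plunger_c (a point): Orange hard silicone plunger cup standing on the worktop, cup down: round flared cup 84 mm in diameter at the foot, with a round stub 26 mm in diameter on top that runs from 44 to 80 mm above its foot (grip there). Total height 80 mm, 0.16 kg. Point: on its axis, 40 mm above the foot; z up.
- funnel_c (a point): Turquoise plastic funnel standing mouth down: mouth 80 mm in diameter, cone up to 46 mm height, then the spout, tapering from 24 to 20 mm in diameter, up to 100 mm (grip the spout). 0.06 kg. Point: on its axis, 50 mm above the foot; z up.
- spray_c (a point): Small closed purple spray bottle, standing: body 44 mm in diameter up to 78 mm, sloping shoulder, white round cap 28 mm in diameter from 90 to 125 mm height (grip the cap). 0.13 kg. Point: on its axis, 62.5 mm above the foot; z up.
- tray_blue: Blue fixed tray, 220 (its x) x 112 mm (its y); rim 15 mm high, walls and floor 4 mm thick; an equal wall parts two 104 x 104 mm bays centred at x = -54 and +54 mm. Origin: centre of underside, z up. Bay x = -54: two white floor ribs along y, 6 mm high, 34 mm clear between them, centred; a tub between them touches the floor, its centre 29 mm above the origin. The other bay is plain.
- tray_yellow: Yellow fixed low tray of the refill kit, of the same shape and sizes as the blue one (bays at x = -54 and +54 mm, floor top 4 mm above the worktop, rim at 15 mm), without ribs. Origin: centre of the underside; z up.
- rack: Grey fixed gravity rack with one lane, 190 mm along its x, 72 mm wide, sloping down by 0.17 rad to its low front end at -x (towards the robot), with a stop there 20 mm above the lane floor, and a higher end wall (30 mm) at the back. Origin: centre of its footprint on the worktop; z up. A tub resting at the stop has its centre at x = -67, y = 0, z = +54 mm from the origin, its axis along y.
- cup_c (a point): Bystander: stainless steel measuring cup, 60 mm in diameter, 48 mm high, with a flat handle that reaches 94 mm from its axis along its x. Point: on its axis, 24 mm above the foot. Stays where it is.
- jar_c (a point): Bystander: closed glass jar with steel lid, 64 mm in diameter, 95 mm high. Point: on its axis, half-way up. Stays where it is. (A closed black toolbox, 370 x 190 mm, 182 mm high, stands fixed on the left edge of the worktop about x = 0.42 m, y = 0.68 m, outside the work.)
There are look-alikes about, which are no part of the job. Leave any pink look-alike of the part that bears tub_front_c alone.

How it is judged:
At the end, for the whole second after the job is handed in: Blue tray: front tub on the floor between the ribs (8 mm across, 24 mm along, 0.2 rad), plunger cup upright in the plain bay (13 mm). Yellow tray: funnel (15 mm) and bottle (33 mm) upright (0.1 rad), one in each bay. Second tub at the rack's stop. All released and at rest (under 20 mm/s) (x of tub_front_c in the frame of tray_blue between -0.062 and -0.046 m and y of tub_front_c in the frame of tray_blue between -0.024 and 0.024 m and z of tub_front_c in the frame of tray_blue between 0.024 and 0.034 m and angle between the y axis of tub_front_c and the y axis of tray_blue, either way round below 0.2 rad and x of plunger_c in the frame of tray_blue between 0.041 and 0.067 m and y of plunger_c in the frame of tray_blue between -0.013 and 0.013 m and z of plunger_c in the frame of tray_blue between 0.039 and 0.048 m and angle between each of plunger_c, funnel_c, spray_c's own z axis and vertical below 0.1 rad and ((x of funnel_c in the frame of tray_yellow between 0.039 and 0.069 m and x of spray_c in the frame of tray_yellow between -0.087 and -0.021 m) or (x of funnel_c in the frame of tray_yellow between -0.069 and -0.039 m and x of spray_c in the frame of tray_yellow between 0.021 and 0.087 m)) and y of funnel_c in the frame of tray_yellow between -0.015 and 0.015 m and z of funnel_c in the frame of tray_yellow between 0.049 and 0.058 m and y of spray_c in the frame of tray_yellow between -0.033 and 0.033 m and z of spray_c in the frame of tray_yellow between 0.0615 and 0.0705 m and x of tub_second_c in the frame of rack between -0.08 and -0.055 m and y of tub_second_c in the frame of rack between -0.012 and 0.012 m and z of tub_second_c in the frame of rack between 0.044 and 0.064 m and linear speed of each of tub_front, plunger, funnel, spray, tub_second below 0.02 m/s); the robot touches nothing.
It fails at once if the measuring cup is moved by more than 20 mm (distance of cup_c from where it was at the start of the episode above 0.02 m).
It fails at once if the glass jar is moved by more than 20 mm (distance of jar_c from where it was at the start of the episode above 0.02 m).
It fails at once if the second tub is lifted or knocked out of the rack (z of tub_second_c in the frame of rack above 0.085 m or z of tub_second_c in the frame of rack below 0.035 m).
It also fails if it takes over 109 s, if anything falls off the work surface, if the arm or the gripper's body presses on something with over 40 N, if the wrist force passes 120 N, or if a joint passes its speed limit or range.

## Robot

A 7-joint arm with a two-finger parallel gripper is mounted at the origin on the work surface. World frame = base frame: x ahead of the robot, y to its left, z up, the work surface at z = 0. Lengths are in m, angles in rad, forces in N, time in s.
With the tool pointing down it reaches from about 0.425 to 0.875 m from the base axis. Payload 4.7 kg.
Tool frame: the origin (TCP) lies at the very end of the fingers, on their centre line; the grasp point (between the pads) lies 19 mm behind it; z points along the fingers, y is the line along which they close (so a half turn about z gives the same grasp; the last joint's range is limited). The gripper opens to 87 mm and grips with 3 to 60 N. Pads are 19 mm wide; open, the fingers measure 117 mm over their backs; the gripper's body (75 mm by 190 mm) begins 51 mm behind the grasp point.
Start: joints at [1.169, 0.321, -0.07, 1.45, 0.023, 1.371, -0.057], TCP at [0.263, -0.595, 0.223] pointing down, gripper open.
Joint ranges: [-2.86, 2.86], [-0.3, 2.09], [-1.38, 1.24], [0.06, 2.45], [-1.56, 4.7], [0.09, 2.05], [-2.69, 2.69]. Speed limits (rad/s): [2.57, 2.57, 3.14, 3.14, 3.14, 3.14, 3.14].

## Interface

Orientations are given as a rotation vector (axis times angle).
In Python, from bench import ctrl, get_image, job gives the robot as it stands.
- The arm moves only by the shell command python3 -m crank 'ROWS' [FORCE]. ROWS is JSON, a list that holds one entry, the list of rows, each a list of 5 numbers: the shift along the tool's x, y, z in mm, then the turn about the tool's z in rad, then the closure, from -1 (fully open) to 1 (shut), so that 0 is half open. A call has 1 to 10 rows; each row shifts and turns the commanded pose from where the row before left it, along the tool's axes as they then stand; what a row does not reach is not made up. A row lasts 1/12 s, in which the tool goes at most 41.7 mm and 7.16 degrees, less where a joint would pass 70% of its speed; a pose out of reach is approached as far as the arm can. A call with a gripper value outside its range is refused whole. The fingers move at their own pace and stop on an object; FORCE is the grip in N (left out, the last holds). Time passes only in rows, so rows that do not move let the fingers close. It gives the time, the measured TCP pose, the force, the opening and the grip force at its end, in the units of the state.
- ctrl.get_state(): the state, without advancing time (a new reading comes with each control period).
- get_image(name): name is "scene" or "top" or "wrist"; returns a dict with "pixels" (400x640x3 uint8, red, green, blue), "fx", "fy", "cx", "cy" (pixels), "T" (4x4, takes a point from camera to world coordinates); the wrist camera has in their place "T_tool_cam" (4x4, takes a point from camera to tool coordinates, whose origin is the TCP and whose axes are the flange's). Camera axes: x right, y down, z forward; pixel columns grow to the right and rows downward; lengths in m; the calibration is good to about 2 mm. A picture is of the moment at which its call begins: read the wrist's pose just before it. There is no depth.
- job.close_job(): hands the job in; it is judged then, once.
The state is a dict: "time": time; "joint_positions": joint angles; "qd": joint speeds; "joint_torque": joint torques, N m; "position": TCP position; "tool_rot": TCP orientation; "ft_force": force on the tool from outside, world axes, zero at the start; "torque": the same for the moment, N m; "grip_width": opening from 0.0 (shut) to 1.0 (fully open); "grip_force": force on a finger pad.
Only numpy, scipy, OpenCV 4.12 (cv2) and the standard library are available. Lean on these libraries where they do the work, as an engineer would, in place of code of your own. Each camera call takes 0.05 s, during which the arm holds its last target. There are 200 camera calls.

## Working session

There is one attempt and no reset: what is moved stays moved. The work goes in short steps, Python scripts to look and compute and a shell command to move; the robot and the scene stay as the last step left them, time stands still between calls to the robot, and variables do not carry over. Pictures are saved under pics/ and viewed, at most 14 in all, crops included, and the job is handed in when it is done.

```bash
ls; mkdir -p pics; cat > h.py <<'E'
import numpy as np,cv2
from bench import ctrl,get_image,job
from scipy.spatial.transform import Rotation as R
def grab(n):
    s=ctrl.get_state(); d=get_image(n)
    T=np.array(d["T"]) if "T" in d else None
    if T is None:
        W=np.eye(4);W[:3,:3]=R.from_rotvec(s["tool_rot"]).as_matrix();W[:3,3]=s["position"];T=W@np.array(d["T_tool_cam"])
    d["W"]=T; return d
def save(d,f): cv2.imwrite(f,cv2.cvtColor(np.asarray(d["pixels"]),cv2.COLOR_RGB2BGR))
def ray(d,u,v,z):
    T=d["W"];r=T[:3,:3]@np.array([(u-d["cx"])/d["fx"],(v-d["cy"])/d["fy"],1]);o=T[:3,3]
    return (o+r*(z-o[2])/r[2])
def pix(d,p):
    T=d["W"];q=T[:3,:3].T@(np.asarray(p)-T[:3,3]);return np.array([d["fx"]*q[0]/q[2]+d["cx"],d["fy"]*q[1]/q[2]+d["cy"]])
E
python3 - <<'E'
from h import *
import pickle
for n in("scene","top","wrist"):
    d=grab(n);save(d,f"pics/{n}0.png");pickle.dump(d,open(n+".pkl","wb"));print(n,d["fx"],d["cx"],d["cy"],d["W"].round(3).tolist())
s=ctrl.get_state();print({k:np.round(v,3).tolist() for k,v in s.items()})
E
```

```text
pics
scene 391.07038152382427 315.97134107447243 199.96035582323026 [[-0.078, 0.787, -0.612, 1.179], [0.997, 0.051, -0.062, 0.084], [-0.018, -0.615, -0.788, 0.942], [0.0, 0.0, 0.0, 1.0]]
top 458.7791491498911 315.84463413141 201.09089503252113 [[-0.028, -0.996, 0.082, 0.39], [-1.0, 0.028, -0.003, -0.005], [0.001, -0.082, -0.997, 1.456], [0.0, 0.0, 0.0, 1.0]]
wrist 284.5542737384336 317.79043781071533 200.79851356927696 [[0.403, -0.886, -0.231, 0.325], [-0.915, -0.391, -0.1, -0.568], [-0.001, 0.252, -0.968, 0.383], [0.0, 0.0, 0.0, 1.0]]
{'time': 0.15, 'joint_positions': [1.169, 0.322, -0.07, 1.451, 0.023, 1.371, -0.057], 'qd': [0.0, -0.002, 0.001, -0.004, -0.001, 0.001, 0.001], 'joint_torque': [0.0, -49.179, -0.404, -31.288, -0.064, 0.041, 0.0], 'position': [0.262, -0.594, 0.222], 'tool_rot': [-3.073, -0.648, 0.001], 'ft_force': [0.619, -0.842, 0.296], 'torque': [0.034, -0.046, 0.031], 'grip_force': 0.0, 'grip_width': 1.0}
```

View pics/top0.png

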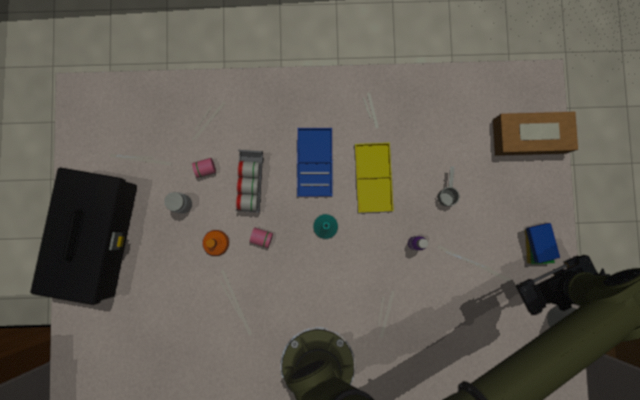

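View pics/scene0.png

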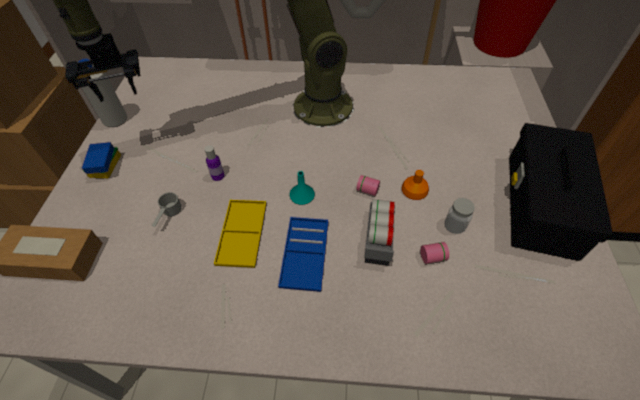

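The top view shows the rack at (250,182), with the three white tubs inside it; the front one, towards the robot, is at (246,201). Pink look-alikes lie at (204,168) and (261,238), and are to be left alone. The plunger is at (215,243), funnel (325,227), spray bottle (418,243), blue tray (314,162) with its ribs on the robot side, yellow tray (374,178), cup (447,198) and jar (178,203).

```bash
cat > m.py <<'E'
from h import *
import pickle
d={n:pickle.load(open(n+".pkl","rb")) for n in("top","scene")}
rng={"blue":((100,140,60),(125,255,255)),"yellow":((22,150,100),(35,255,255)),"orange":((5,170,120),(16,255,255)),"turq":((78,120,50),(96,255,255)),"purple":((125,90,30),(150,255,255)),"red":((172,190,90),(180,255,255))}
for n,D in d.items():
    hsv=cv2.cvtColor(np.asarray(D["pixels"]),cv2.COLOR_RGB2HSV)
    for c,(a,b) in rng.items():
        m=cv2.inRange(hsv,a,b)
        for k in cv2.findContours(cv2.morphologyEx(m,cv2.MORPH_CLOSE,np.ones((5,5))),cv2.RETR_EXTERNAL,cv2.CHAIN_APPROX_NONE)[0]:
            if cv2.contourArea(k)<25: continue
            x,y,w,h=cv2.boundingRect(k)
            if c in("blue","yellow"):
                P=np.array([ray(D,*p[0],.015)[:2] for p in k],np.float32);r=cv2.minAreaRect(P);print(n,c,(x,y,w,h),np.round(r[0],4),np.round(r[1],3),round(r[2],1))
            else:
                print(n,c,(x,y,w,h),"ctr z=.015",ray(D,x+w/2-.5,y+h/2-.5,.015).round(4))
D=d["top"];I=cv2.cvtColor(np.asarray(D["pixels"]),cv2.COLOR_RGB2BGR)
cv2.imwrite("pics/crop1.png",cv2.resize(I[120:260,165:325],None,fx=5,fy=5)[:600,:800]) if 0 else cv2.imwrite("pics/crop1.png",np.hstack([cv2.resize(I[140:260,195:275],None,fx=5,fy=5,interpolation=cv2.INTER_CUBIC),cv2.resize(I[205:265,300:340],None,fx=5,fy=5),cv2.resize(I[205:265,400:440],None,fx=5,fy=5)][:1]))
E
python3 m.py
```

```text
top blue (529, 224, 30, 38) [ 0.36   -0.7185] [0.111 0.069] 11.6
top blue (298, 129, 34, 67) [ 0.6341 -0.0082] [0.105 0.212] 88.6
top yellow (355, 143, 38, 69) [ 0.5803 -0.1934] [0.217 0.11 ] 0.8
top orange (203, 232, 23, 21) ctr z=.015 [0.3895 0.313  0.015 ]
top turq (314, 215, 23, 23) ctr z=.015 [ 0.4298 -0.0355  0.015 ]
top purple (412, 237, 11, 13) ctr z=.015 [ 0.3687 -0.3215  0.015 ]
scene blue (279, 217, 49, 74) [ 0.6381 -0.0074] [0.109 0.221] 88.6
scene blue (82, 143, 29, 29) [ 0.3244 -0.7348] [0.135 0.075] 11.9
scene yellow (214, 200, 52, 68) [ 0.584  -0.1934] [0.225 0.112] 0.8
scene orange (404, 170, 25, 29) ctr z=.015 [0.3766 0.3141 0.015 ]
scene turq (290, 171, 25, 34) ctr z=.015 [ 0.4129 -0.0362  0.015 ]
scene purple (211, 171, 13, 10) ctr z=.015 [ 0.3806 -0.3114  0.015 ]
scene purple (206, 156, 15, 13) ctr z=.015 [ 0.3232 -0.3384  0.015 ]
```

View pics/crop1.png

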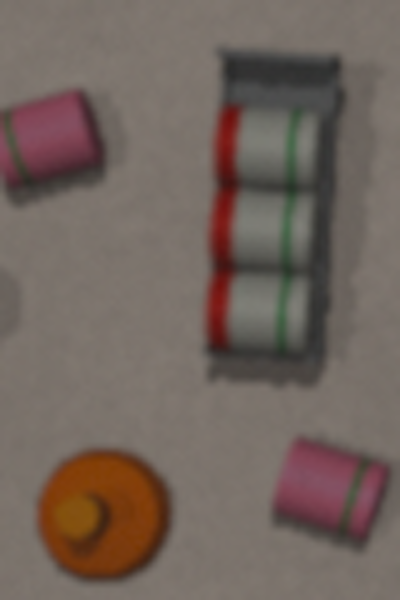

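Candidates for the tub: pink (204,168) and pink (261,238) are look-alikes. The front tub is the lowest of the three white, red-lidded ones in the rack, at about (247,202), and the crop confirms it. I'll start with the spray bottle.

```bash
python3 -m crank '[[[0,0,0,0.104,-1],[0,0,0,0.104,-1],[0,0,0,0.104,-1],[0,0,0,0.104,-1],[0,0,0,0,-1]]]' 10
python3 -m crank '[[[13,-35,0,0,-1],[13,-35,0,0,-1],[13,-35,0,0,-1],[13,-35,0,0,-1],[13,-35,0,0,-1],[13,-35,0,0,-1],[13,-35,0,0,-1],[13,-35,0,0,-1],[0,0,0,0,-1],[0,0,0,0,-1]]]'
python3 - <<'E'
from h import *
d=grab("wrist");save(d,"pics/w1.png");print(d["W"].round(3).tolist())
E
```

```text
time: 0.57
position: [0.2624, -0.5945, 0.2222]
tool_rot: [-3.141, 0.004, 0.001]
ft_force: [-0.8, -0.5, -0.3]
grip_width: 1.003
grip_force: 0.0
time: 1.4
position: [0.3677, -0.3126, 0.2228]
tool_rot: [3.141, 0.012, 0.0]
ft_force: [0.6, -1.8, 0.0]
grip_width: 1.0
grip_force: 0.0
[[0.007, -0.968, -0.251, 0.436], [-1.0, -0.006, -0.003, -0.313], [0.001, 0.251, -0.968, 0.385], [0.0, 0.0, 0.0, 1.0]]
```

View pics/w1.png

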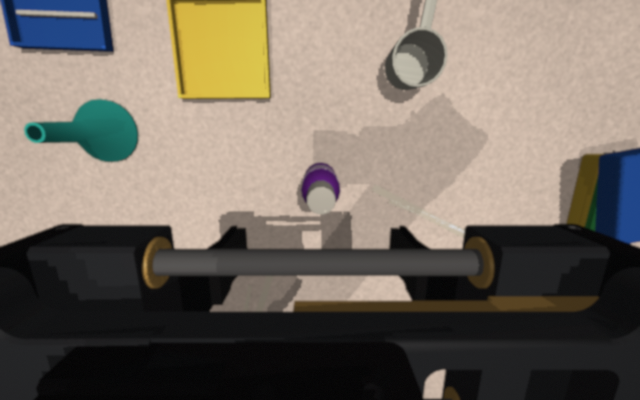

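The wrist view shows the bottle's white cap at (321,200), and the cup, yellow tray, funnel spout and blue tray's rib bay.

```bash
cat > cap.py <<'E'
from h import *
d=grab("wrist");hsv=cv2.cvtColor(np.asarray(d["pixels"]),cv2.COLOR_RGB2HSV)
print(ray(d,320.5,200,.125).round(4),np.linalg.norm(ray(d,306,200,.125)-ray(d,335,200,.125)))
for c,(a,b) in {"yellow":((22,120,80),(35,255,255)),"turq":((75,100,40),(96,255,255)),"purple":((125,80,30),(150,255,255))}.items():
    ks=cv2.findContours(cv2.inRange(hsv,a,b),cv2.RETR_EXTERNAL,cv2.CHAIN_APPROX_NONE)[0]
    k=max(ks,key=cv2.contourArea);print(c,cv2.boundingRect(k),np.round(cv2.minAreaRect(k),1) if 0 else cv2.minEnclosingCircle(k))
E
python3 cap.py
python3 - <<'E'
from h import *
import pickle
d=pickle.load(open("top.pkl","rb"));I=cv2.cvtColor(np.asarray(d["pixels"]),cv2.COLOR_RGB2BGR)
a=I[205:265,405:435];b=I[205:265,310:340]
cv2.imwrite("pics/crop2.png",cv2.resize(np.hstack([b,a]),None,fx=8,fy=8,interpolation=cv2.INTER_CUBIC))
E
```

```text
[ 0.368  -0.3182  0.125 ] 0.027318451851386996
yellow (164, 0, 104, 99) ((215.5, 48.0), 70.40074157714844)
turq (22, 100, 114, 61) ((78.5, 134.0), 56.72090530395508)
purple (300, 167, 38, 32) ((318.1907653808594, 186.2953338623047), 19.409664154052734)
```

View pics/crop2.png

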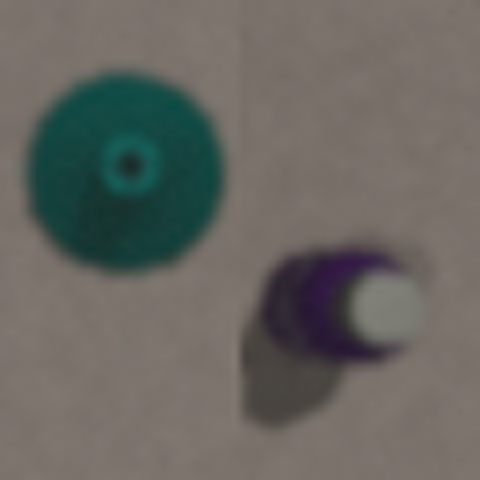

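```bash
python3 -m crank '[[[0,5,30,0,-1],[0,0,30,0,-1],[0,0,30,0,-1],[0,0,25,0,-1],[0,0,20,0,-1],[0,0,0,0,-1],[0,0,0,0,1],[0,0,0,0,1],[0,0,0,0,1],[0,0,0,0,1]]]' 20
python3 -m crank '[[[0,0,0,0,1],[0,0,0,0,1],[0,0,-10,0,1],[0,0,-20,0,1],[0,0,-20,0,1],[0,0,0,0,1]]]'
```

```text
time: 2.33
position: [0.3674, -0.3207, 0.0892]
tool_rot: [3.139, -0.001, 0.003]
ft_force: [0.9, 0.5, 0.9]
grip_width: 0.78
grip_force: 0.0
time: 2.83
position: [0.3689, -0.3214, 0.1423]
tool_rot: [3.136, -0.0, 0.009]
ft_force: [1.0, -1.5, 0.5]
grip_width: 0.326
grip_force: 0.0
```

The fingers are slower than I assumed, so I lifted before the grip. The tips are now above the cap. Reopening to half and going again.

```bash
python3 -m crank '[[[0,-1,0,0,-0.4],[0,0,0,0,-0.4],[0,0,0,0,-0.4],[0,0,0,0,-0.4],[0,0,0,0,-0.4]]]'
python3 - <<'E'
from h import *
d=grab("wrist");save(d,"pics/w2.png")
E
```

```text
time: 3.25
position: [0.3662, -0.3183, 0.1368]
tool_rot: [-3.141, 0.0, 0.002]
ft_force: [-0.9, -0.5, -0.7]
grip_width: 0.619
grip_force: 0.0
```

View pics/w2.png

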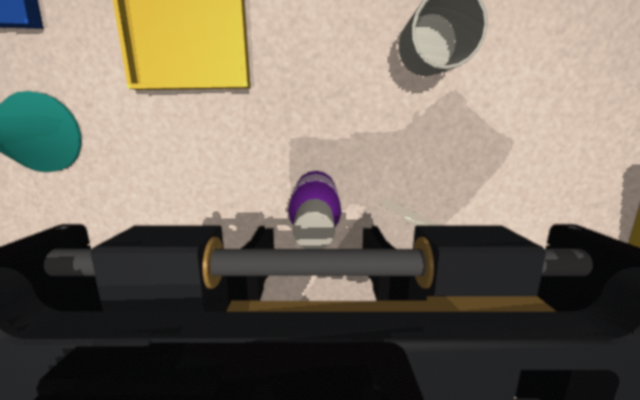

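The bottle still stands, its cap at (315,230) centred between the fingers. Descending and gripping.

```bash
python3 -m crank '[[[0,-1,20,0,-0.4],[0,0,20,0,-0.4],[0,0,9,0,-0.4],[0,0,0,0,-0.4],[0,0,0,0,1],[0,0,0,0,1],[0,0,0,0,1],[0,0,0,0,1],[0,0,0,0,1],[0,0,0,0,1]]]' 20
python3 -m crank '[[[0,0,0,0,1],[0,0,0,0,1]]]'
```

```text
time: 4.13
position: [0.3668, -0.3178, 0.089]
tool_rot: [3.141, -0.0, 0.001]
ft_force: [-0.6, 0.3, -0.4]
grip_width: 0.33
grip_force: 0.2
time: 4.3
position: [0.3668, -0.3178, 0.0889]
tool_rot: [3.141, -0.0, 0.001]
ft_force: [-0.3, 0.5, 1.3]
grip_width: 0.317
grip_force: 20.0
```

```bash
python3 -m crank '[[[0,0,-25,0,1],[0,0,-30,0,1],[27,-12,-10,0,1],[27,-12,0,0,1],[27,-13,0,0,1],[27,-13,0,0,1],[27,-13,0,0,1],[27,-13,0,0,1],[27,-12,0,0,1],[27,-12,0,0,1]]]'
python3 -m crank '[[[27,-12,0,0,1],[27,-12,0,0,1],[0,0,0,0,1],[0,0,0,0,1],[0,0,0,0,1]]]'
python3 - <<'E'
from h import *
d=grab("wrist");save(d,"pics/w3.png")
E
```

```text
time: 5.13
position: [0.5835, -0.2169, 0.1529]
tool_rot: [-3.141, 0.0, 0.001]
ft_force: [0.1, -0.4, -1.7]
grip_width: 0.318
grip_force: 20.0
time: 5.55
position: [0.6358, -0.1941, 0.1526]
tool_rot: [3.141, -0.0, -0.003]
ft_force: [-0.4, -0.6, -1.5]
grip_width: 0.314
grip_force: 20.0
```

View pics/w3.png

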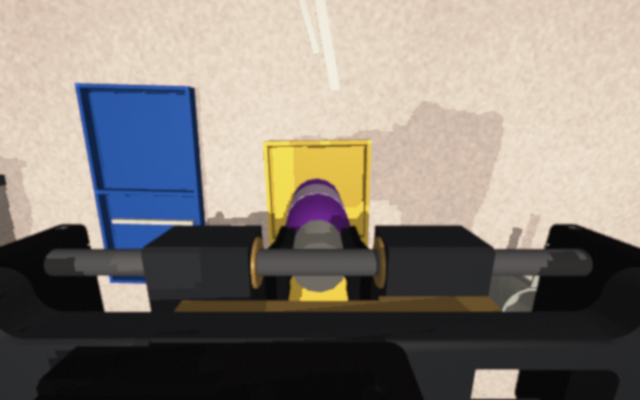

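The bottle hangs over the yellow tray's far bay, laterally centred; the yellow far rim is at (264,141)–(372,140), the blue corners at (77,84) and (194,86).

```bash
python3 - <<'E'
from h import *
d=grab("wrist")
for p in [(264,141),(372,140),(77,84),(194,86),(110,282),(96,189),(203,192)]: print(p,ray(d,*p,.015).round(4))
hsv=cv2.cvtColor(np.asarray(d["pixels"]),cv2.COLOR_RGB2HSV)
E
python3 -m crank '[[[0,0,20,0,1],[0,0,20,0,1],[0,0,10,0,1],[0,0,5,0,1],[0,0,2,0,1],[0,0,0,0,1],[0,0,1,0,1],[0,0,0,0,1]]]'
```

```text
(264, 141) [ 0.6893 -0.1407  0.015 ]
(372, 140) [ 0.69   -0.2521  0.015 ]
(77, 84) [0.7445 0.0403 0.015 ]
(194, 86) [ 0.7425 -0.0744  0.015 ]
(110, 282) [0.5273 0.0484 0.015 ]
(96, 189) [0.6391 0.0426 0.015 ]
(203, 192) [ 0.6355 -0.0721  0.015 ]
time: 6.32
position: [0.6373, -0.1939, 0.0966]
tool_rot: [3.141, -0.0, 0.003]
ft_force: [0.4, -0.0, -0.6]
grip_width: 0.319
grip_force: 20.0
```

```bash
python3 -m crank '[[[0,0,2,0,1],[0,0,1,0,1],[0,0,0,0,1],[0,0,0,0,1],[0,0,0,0,0],[0,0,0,0,0],[0,0,0,0,0],[0,0,0,0,0],[0,0,-15,0,0],[0,0,-25,0,0]]]'
python3 -m crank '[[[0,0,-40,0,0],[0,0,-40,0,0],[-27,-20,0,0,0],[-27,-20,0,0,0],[-27,-20,0,0,-0.3],[-27,-20,0,0,-0.3],[-27,-20,0,0,-0.3],[-27,-20,0,0,-0.3],[-27,-20,0,0,-0.3],[0,0,0,0,-0.3]]]'
python3 - <<'E'
from h import *
d=grab("wrist");save(d,"pics/w4.png")
E
```

```text
time: 7.15
position: [0.6342, -0.1933, 0.1295]
tool_rot: [-3.14, 0.0, 0.01]
ft_force: [-0.3, 0.1, -0.8]
grip_width: 0.497
grip_force: 0.0
time: 7.98
position: [0.4435, -0.0498, 0.2125]
tool_rot: [3.141, 0.007, -0.004]
ft_force: [-0.3, 0.5, 0.1]
grip_width: 0.645
grip_force: 0.0
```

View pics/w4.png

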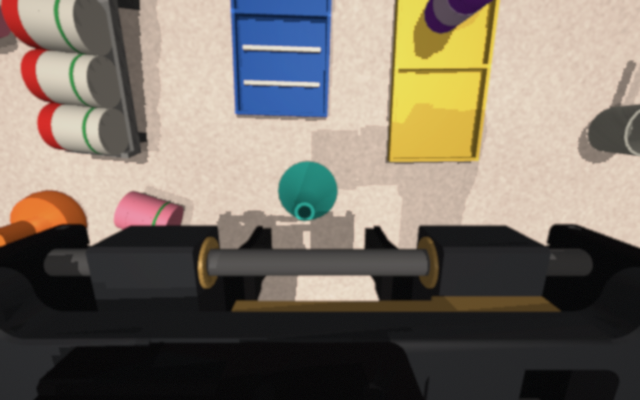

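The funnel's spout tip is at (305,211); blue near corners (236,115)/(327,118), yellow near corners (389,160)/(480,162), yellow middle wall (397,69)–(487,66), and the bottle stands in the far yellow bay.

```bash
python3 - <<'E'
from h import *
d=grab("wrist");s=ctrl.get_state();print(s["position"])
print("spout",ray(d,304.5,211,.1).round(4))
for p in [(236,115),(327,118),(236,13),(330,12),(389,161),(479,162),(397,69),(487,66)]: print(p,ray(d,*p,.015).round(4))
hsv=cv2.cvtColor(np.asarray(d["pixels"]),cv2.COLOR_RGB2HSV)
for x,y in [(80,28),(73,77),(59,123)]: pass
E
```

```text
[ 0.44738171 -0.05337524  0.21316823]
spout [ 0.432 -0.04   0.1  ]
(236, 115) [0.5278 0.0456 0.015 ]
(327, 118) [ 0.5245 -0.0646  0.015 ]
(236, 13) [0.6368 0.038  0.015 ]
(330, 12) [ 0.6381 -0.0668  0.015 ]
(389, 161) [ 0.4726 -0.1434  0.015 ]
(479, 162) [ 0.4715 -0.2573  0.015 ]
(397, 69) [ 0.5796 -0.1458  0.015 ]
(487, 66) [ 0.5831 -0.2505  0.015 ]
```

```bash
python3 -m crank '[[[-16,-14,20,0,-0.3],[0,0,35,0,-0.3],[0,0,35,0,-0.3],[0,0,30,0,-0.3],[0,0,20,0,-0.3],[0,0,10,0,-0.3],[0,0,0,0,-0.3],[0,0,0,0,1],[0,0,0,0,1],[0,0,0,0,1]]]' 12
python3 -m crank '[[[0,0,0,0,1],[0,0,0,0,1],[0,0,0,0,1],[0,0,0,0,1],[0,0,0,0,1],[0,0,0,0,1]]]'
```

```text
time: 8.92
position: [0.4332, -0.04, 0.0641]
tool_rot: [3.141, -0.001, 0.005]
ft_force: [-0.3, -0.1, -0.2]
grip_width: 0.505
grip_force: 0.0
time: 9.42
position: [0.432, -0.0395, 0.0629]
tool_rot: [3.142, -0.0, 0.001]
ft_force: [-0.0, 1.3, 2.0]
grip_width: 0.249
grip_force: 12.0
```

```bash
python3 -m crank '[[[0,0,-20,0,1],[0,0,-25,0,1],[14,22,0,0,1],[14,22,0,0,1],[14,22,0,0,1],[14,22,0,0,1],[14,22,0,0,1],[14,23,0,0,1],[11,23,0,0,1],[0,0,0,0,1]]]'
python3 -m crank '[[[0,0,0,0,1],[0,0,15,0,1],[0,0,15,0,1],[0,0,8,0,1],[0,0,0,0,1],[0,0,0,0,1]]]'
python3 - <<'E'
from h import *
save(grab("wrist"),"pics/w5.png")
E
```

```text
time: 10.25
position: [0.5273, -0.2018, 0.107]
tool_rot: [3.139, -0.01, 0.001]
ft_force: [-0.1, -1.0, 0.4]
grip_width: 0.251
grip_force: 12.0
time: 10.75
position: [0.5262, -0.1948, 0.0694]
tool_rot: [-3.141, -0.002, 0.001]
ft_force: [0.6, 0.4, 0.2]
grip_width: 0.251
grip_force: 12.0
```

View pics/w5.png

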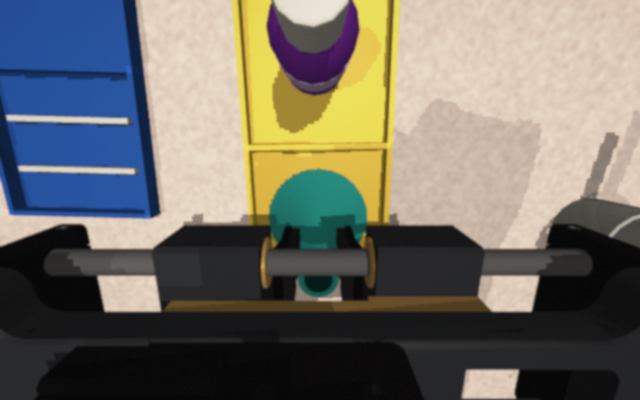

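The funnel is centred in the near bay, with gaps of 21 px left and 22 px right, and the bottle stands at (315,45). Lowering and releasing, then going towards the plunger.

```bash
python3 -m crank '[[[0,0,2,0,1],[0,0,0.5,0,1],[0,0,0,0,1],[0,0,0,0,0],[0,0,0,0,0],[0,0,0,0,0],[0,0,0,0,0],[0,0,-10,0,0],[0,0,-25,0,0],[0,0,-40,0,0]]]'
python3 -m crank '[[[0,0,-40,0,0],[0,0,-35,0,0],[-5,-35,0,0,0],[-5,-35,0,0,0],[-5,-35,0,0,0],[-5,-35,0,0,0],[-5,-35,0,0,0],[-5,-35,0,0,0],[-5,-35,0,0,0],[-5,-35,0,0,-0.4]]]'
python3 -m crank '[[[-5,-35,0,0,-0.4],[-5,-35,0,0,-0.4],[-5,-35,0,0,-0.4],[-5,-35,0,0,-0.4],[-5,-35,0,0,-0.4],[0,0,0,0,-0.4],[0,0,0,0,-0.4]]]'
python3 - <<'E'
from h import *
save(grab("wrist"),"pics/w6.png")
E
```

```text
time: 11.63
position: [0.5238, -0.1948, 0.1398]
tool_rot: [-3.138, 0.0, 0.011]
ft_force: [-1.2, -0.6, -0.1]
grip_width: 0.499
grip_force: 0.0
time: 12.47
position: [0.4862, 0.086, 0.2181]
tool_rot: [3.141, -0.0, 0.002]
ft_force: [0.2, 1.3, 0.9]
grip_width: 0.526
grip_force: 0.0
time: 13.05
position: [0.4606, 0.2619, 0.2178]
tool_rot: [-3.141, -0.008, -0.001]
ft_force: [-0.7, -1.3, 0.2]
grip_width: 0.697
grip_force: 0.0
```

View pics/w6.png

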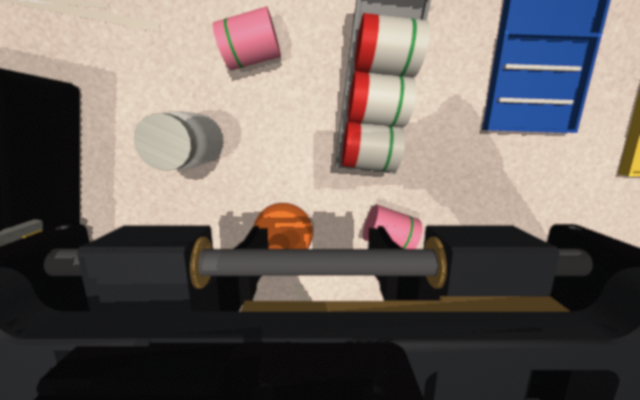

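The plunger is partly behind the fingers at (283,230); pink at (395,228) and (247,42), front tub centred about (373,147), jar at (165,140).

```bash
python3 - <<'E'
from h import *
import pickle
D=pickle.load(open("top.pkl","rb"));D["W"]
print("stub top",ray(D,210.1,243.1,.08).round(4),"foot",ray(D,214,242,.015).round(4))
d=grab("wrist");print(ctrl.get_state()["position"])
print("tub wrist",ray(d,373,147,.07).round(4),"tub top",ray(D,246.5,201.9,.07).round(4))
print("pink near",ray(D,249,238,.03).round(4),ray(d,366,215,.03).round(4))
print("blue corners",[ray(d,*p,.015).round(4).tolist() for p in [(485,130),(577,132)]])
E
```

```text
stub top [0.3866 0.3103 0.08  ] foot [0.3895 0.313  0.015 ]
[0.46204916 0.25836798 0.2172977 ]
tub wrist [0.5087 0.1993 0.07  ] tub top [0.5079 0.2013 0.07  ]
pink near [0.3989 0.2012 0.03  ] [0.42   0.1964 0.03  ]
blue corners [[0.526, 0.0505, 0.015], [0.5236, -0.0646, 0.015]]
```

```bash
python3 -m crank '[[[-25,-18,0,0,-0.4],[-25,-18,0,0,-0.4],[-24,-17,0,0,-0.4],[0,0,0,0,-0.4],[0,0,0,0,-0.4]]]'
python3 - <<'E'
from h import *
d=grab("wrist");print(ctrl.get_state()["position"])
hsv=cv2.cvtColor(np.asarray(d["pixels"]),cv2.COLOR_RGB2HSV)
m=cv2.inRange(hsv,(5,150,60),(18,255,255));m[235:]=0
k=max(cv2.findContours(m,cv2.RETR_EXTERNAL,cv2.CHAIN_APPROX_NONE)[0],key=cv2.contourArea);x,y,w,h=cv2.boundingRect(k);print(x,y,w,h)
print("foot far/left/right",ray(d,x+w/2,y,0.01).round(4),[np.ptp(k[k[:,0,1]==r][:,0,0]).tolist() if (k[:,0,1]==r).any() else None for r in(y+5,y+15,y+25)])
print("expect far foot, l, r",pix(d,(.388+.042,.311,0.005)).round(0),pix(d,(.388,.311+.042,.005)).round(0),pix(d,(.388,.311-.042,.005)).round(0),"stub",pix(d,(.388,.311,.08)).round(0))
E
```

```text
time: 13.57
position: [0.3875, 0.3119, 0.2175]
tool_rot: [3.14, 0.001, 0.003]
ft_force: [1.2, -0.9, -0.1]
grip_width: 0.7
grip_force: 0.0
[0.3886675  0.31080701 0.21733006]
289 150 60 62
foot far/left/right [0.4271 0.3088 0.01  ] [33, 51, 59]
expect far foot, l, r [317. 147.] [286. 179.] [349. 179.] stub [317. 192.]
```

```bash
python3 -m crank '[[[-2,2,35,0,-0.4],[0,0,40,0,-0.4],[0,0,40,0,-0.4],[0,0,30,0,-0.4],[0,0,16,0,-0.4],[0,0,8,0,-0.4],[0,0,0,0,-0.4],[0,0,0,0,1],[0,0,0,0,1],[0,0,0,0,1]]]' 25
python3 -m crank '[[[0,0,0,0,1],[0,0,0,0,1],[0,0,0,0,1],[0,0,0,0,1],[0,0,0,0,1],[0,0,0,0,1]]]'
```

```text
time: 14.45
position: [0.3871, 0.3108, 0.0495]
tool_rot: [-3.14, 0.001, -0.004]
ft_force: [-0.2, -0.9, 0.1]
grip_width: 0.553
grip_force: 0.0
time: 14.95
position: [0.386, 0.3105, 0.0484]
tool_rot: [-3.141, 0.0, -0.001]
ft_force: [-0.9, -1.0, 4.3]
grip_width: 0.292
grip_force: 25.0
```

```bash
python3 -m crank '[[[0,0,-20,0,1],[0,0,-35,0,1],[0,0,-40,0,1],[0,0,-40,0,1],[0,0,-35,0,1],[0,0,0,0,1],[25,27,0,0,1],[25,27,0,0,1],[25,27,0,0,1],[25,27,0,0,1]]]'
python3 -m crank '[[[25,27,0,0,1],[25,27,0,0,1],[25,27,0,0,1],[25,27,0,0,1],[25,27,0,0,1],[25,27,0,0,1],[25,27,0,0,1],[27,25,0,0,1],[0,0,0,0,1],[0,0,0,0,1]]]'
python3 -m crank '[[[0,0,35,0,1],[0,0,35,0,1],[0,0,30,0,1],[0,0,20,0,1],[0,0,0,0,1],[0,0,0,0,1]]]'
python3 - <<'E'
from h import *
save(grab("wrist"),"pics/w7.png")
E
```

```text
time: 15.78
position: [0.486, 0.2007, 0.217]
tool_rot: [3.14, 0.001, -0.002]
ft_force: [0.4, 1.5, -2.2]
grip_width: 0.292
grip_force: 25.0
time: 16.62
position: [0.6878, -0.015, 0.2146]
tool_rot: [3.142, -0.008, -0.007]
ft_force: [-0.4, 0.0, -1.8]
grip_width: 0.29
grip_force: 25.0
time: 17.12
position: [0.686, -0.0105, 0.0966]
tool_rot: [-3.141, -0.002, 0.006]
ft_force: [0.3, 0.9, -0.9]
grip_width: 0.293
grip_force: 25.0
```

View pics/w7.png

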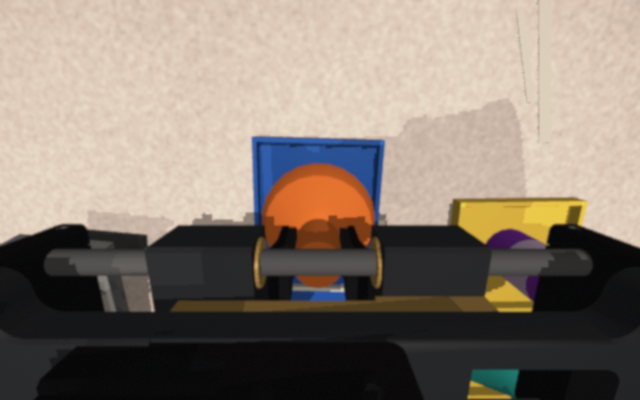

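The cup hangs over the far blue bay; far rim from (252,137) to (384,141).

```bash
python3 - <<'E'
from h import *
d=grab("wrist");print(ctrl.get_state()["position"])
for p in [(252.5,137.5),(384,141)]: print(ray(d,*p,.015).round(4))
E
```

```text
[ 0.68858036 -0.01071533  0.1000255 ]
[0.7469 0.0434 0.015 ]
[ 0.7441 -0.0676  0.015 ]
```

```bash
python3 -m crank '[[[1,0,20,0,1],[0,0,15,0,1],[0,0,8,0,1],[0,0,2,0,1],[0,0,1,0,1],[0,0,0,0,1],[0,0,0,0,1]]]'
```

```text
time: 17.8
position: [0.6892, -0.0116, 0.0526]
tool_rot: [-3.142, 0.0, -0.002]
ft_force: [0.0, -0.4, -0.9]
grip_width: 0.293
grip_force: 25.0
```

```bash
python3 -m crank '[[[0,0,0.5,0,1],[0,0,0,0,0.1],[0,0,0,0,0.1],[0,0,0,0,0.1],[0,0,0,0,0.1],[0,0,-10,0,0],[0,0,-30,0,0],[0,0,-40,0,0],[0,0,-40,0,0],[0,0,-35,0,0]]]'
python3 -m crank '[[[-26,-30,0,0,-1],[-26,-30,0,0,-1],[-26,-30,0,0,-1],[-26,-30,0,0,-1],[-26,-30,0,0,-1],[-26,-30,0,0,-1],[-27,-31,0,0,-1],[0,0,0,0,-1],[0,0,0,0,-1],[0,0,0,0,-1]]]'
python3 - <<'E'
from h import *
save(grab("wrist"),"pics/w8.png")
E
```

```text
time: 18.63
position: [0.6889, -0.0114, 0.2101]
tool_rot: [-3.141, -0.0, -0.003]
ft_force: [1.1, -0.2, 0.6]
grip_width: 0.496
grip_force: 0.0
time: 19.47
position: [0.5061, 0.1991, 0.2073]
tool_rot: [3.141, 0.001, 0.003]
ft_force: [1.0, -1.4, -0.7]
grip_width: 0.992
grip_force: 0.0
```

View pics/w8.png

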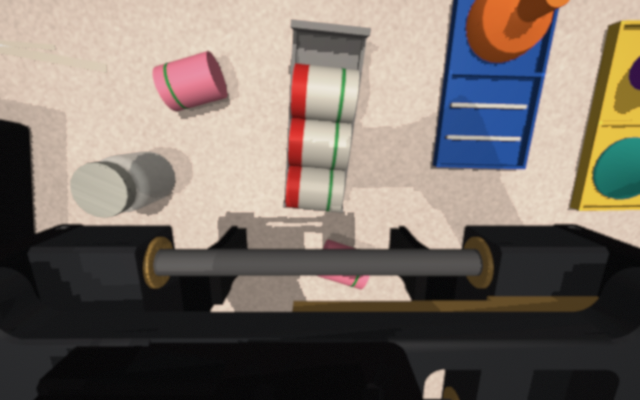

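The front tub is at (316,188), with its lid edge at (285,187) and its plain end at (346,189). The plunger stands in the far blue bay, and the bottle and funnel in the yellow tray.

```bash
python3 - <<'E'
from h import *
d=grab("wrist");print(ctrl.get_state()["position"])
hsv=cv2.cvtColor(np.asarray(d["pixels"]),cv2.COLOR_RGB2HSV)
for c,a,b in [("red",(170,170,60),(180,255,255)),("red0",(0,170,60),(4,255,255)),("green",(50,100,40),(75,255,255))]:
    m=cv2.inRange(hsv,a,b)
    for k in cv2.findContours(m,cv2.RETR_EXTERNAL,cv2.CHAIN_APPROX_NONE)[0]:
        if cv2.contourArea(k)>15: print(c,cv2.boundingRect(k),np.round(k[:,0].mean(0),1))
# white/red tub silhouette columns along row ~ brightest; end columns at row 188
sat=np.asarray(d["pixels"]).astype(int)
print(sat[187,276:356:2].tolist())
print("back wall",ray(d,292,22,.0),"ends z=.054",ray(d,285,188,.06).round(4),ray(d,345.5,189,.06).round(4))
print("TCP-below",pix(d,(.506,.199,.064)))
E
```

```text
[0.50666923 0.19792811 0.20675157]
red0 (285, 65, 22, 142) [295.  135.3]
green (327, 70, 17, 140) [335.1 139.3]
[[228, 211, 193], [229, 212, 195], [229, 213, 195], [223, 204, 187], [187, 153, 142], [213, 77, 70], [211, 58, 52], [209, 57, 52], [209, 58, 52], [209, 58, 52], [210, 60, 55], [212, 121, 110], [216, 199, 183], [217, 208, 191], [218, 209, 191], [218, 209, 191], [218, 209, 192], [218, 209, 192], [218, 209, 192], [218, 209, 192], [218, 209, 192], [218, 209, 192], [218, 209, 192], [218, 209, 192], [218, 209, 191], [209, 204, 185], [136, 170, 128], [88, 156, 96], [182, 192, 163], [216, 207, 190], [217, 208, 191], [216, 208, 190], [216, 207, 190], [203, 195, 179], [169, 157, 146], [194, 176, 161], [203, 182, 167], [203, 183, 167], [209, 189, 173], [211, 190, 175]]
back wall [0.69173909 0.22618624 0.        ] ends z=.054 [0.5092 0.2333 0.06  ] [0.5079 0.1662 0.06  ]
TCP-below [315.96818142 191.49931525]
```

Front tub at (0.508, 0.201), axis turned by −0.08 rad; both views agree. Descending.

```bash
python3 -m crank '[[[1,-3.5,0,0.08,-1],[0,0,35,0,-1],[0,0,40,0,-1],[0,0,40,0,-1],[0,0,25,0,-1],[0,0,14,0,-1],[0,0,8,0,-1],[0,0,0,0,-1],[0,0,0,0,-1]]]' 20
python3 -m crank '[[[0,0,0,0,1],[0,0,0,0,1],[0,0,0,0,1],[0,0,0,0,1],[0,0,0,0,1],[0,0,0,0,1],[0,0,0,0,1]]]'
```

```text
time: 20.32
position: [0.5075, 0.2024, 0.0448]
tool_rot: [-3.139, 0.128, -0.0]
ft_force: [0.5, 0.3, -0.4]
grip_width: 0.998
grip_force: 0.0
time: 20.9
position: [0.507, 0.2028, 0.045]
tool_rot: [3.139, -0.126, 0.001]
ft_force: [-0.1, -0.8, 3.2]
grip_width: 0.688
grip_force: 19.9
```

```bash
python3 -m crank '[[[0,0,-5,0,1],[0,0,-8,0,1],[0,0,-8,0,1],[-1,0,-10,0,1],[-1,0,-15,0,1],[-1,0,-20,0,1],[0,0,-25,0,1],[0,0,-25,0,1],[0,0,-10,0,1],[0,0,0,-0.055,1]]]'
python3 -m crank '[[[11,26,0,0,1],[11,26,0,0,1],[10,26,0,0,1],[10,26,0,0,1],[10,26,0,0,1],[10,26,0,0,1],[10,26,0,0,1],[10,27,0,0,1],[0,0,0,0,1],[0,0,0,0,1]]]'
python3 -m crank '[[[0,0,35,0,1],[0,0,30,0,1],[0,0,0,0,1],[0,0,0,0,1]]]'
python3 - <<'E'
from h import *
print(ctrl.get_state()["position"])
save(grab("wrist"),"pics/w9.png");save(grab("top"),"pics/t9.png")
E
```

```text
time: 21.73
position: [0.5055, 0.204, 0.1742]
tool_rot: [-3.14, 0.039, -0.01]
ft_force: [0.6, 0.2, -0.9]
grip_width: 0.688
grip_force: 19.9
time: 22.57
position: [0.5804, -0.0104, 0.17]
tool_rot: [3.141, -0.047, -0.001]
ft_force: [-0.4, 1.2, -1.3]
grip_width: 0.691
grip_force: 19.9
time: 22.9
position: [0.5786, -0.0065, 0.1044]
tool_rot: [-3.141, 0.036, 0.006]
ft_force: [0.0, 0.2, 0.3]
grip_width: 0.691
grip_force: 19.9
[ 0.57864834 -0.00649524  0.10438674]
```

View pics/w9.png

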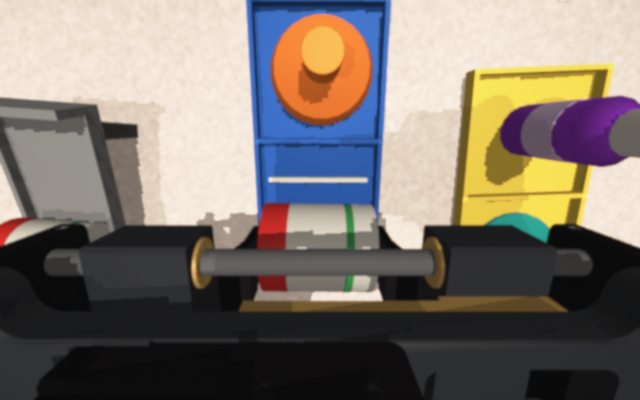

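The tub hangs over the rib bay: middle wall at (256,141)–(383,143), far rib at (317,180), tub from row 204 to row 292, so its axis is within a millimetre of the TCP. The plunger stands centred in its bay.

```bash
python3 - <<'E'
from h import *
d=grab("wrist");s=ctrl.get_state();print(s["position"],s["tool_rot"],d["W"][:3,3])
g=np.asarray(d["pixels"]).astype(int)
print([(r,g[r,317].tolist()) for r in range(134,150)],[(r,g[r,317,0]) for r in range(172,190)])
for p,z in [((256,141.5),.015),((383,143.5),.015),((268,180),.010),((367,181),.010)]: print(ray(d,*p,z).round(4))
r=R.from_rotvec(s["tool_rot"]).as_matrix();print("yaw",np.arctan2(r[1,0],r[0,0]))
E
```

```text
[ 0.58183597 -0.00709859  0.10780977] [-3.14135667  0.0380041  -0.00543023] [ 0.64895559 -0.00952879  0.26940568]
[(134, [62, 111, 198]), (135, [63, 113, 199]), (136, [62, 112, 199]), (137, [61, 112, 199]), (138, [61, 112, 199]), (139, [61, 112, 198]), (140, [59, 108, 192]), (141, [55, 101, 181]), (142, [52, 97, 176]), (143, [54, 99, 179]), (144, [53, 98, 178]), (145, [52, 96, 172]), (146, [46, 87, 158]), (147, [38, 73, 132]), (148, [35, 67, 122]), (149, [42, 79, 143])] [(172, np.int64(47)), (173, np.int64(47)), (174, np.int64(46)), (175, np.int64(47)), (176, np.int64(48)), (177, np.int64(49)), (178, np.int64(64)), (179, np.int64(101)), (180, np.int64(154)), (181, np.int64(201)), (182, np.int64(222)), (183, np.int64(224)), (184, np.int64(209)), (185, np.int64(157)), (186, np.int64(92)), (187, np.int64(53)), (188, np.int64(46)), (189, np.int64(46))]
[0.6385 0.0448 0.015 ]
[ 0.6341 -0.0665  0.015 ]
[0.6033 0.0376 0.01  ]
[ 0.6001 -0.0539  0.01  ]
yaw -0.024194872037519535
```

```bash
python3 -m crank '[[[-1,1,30,0,1],[0,0,25,0,1],[0,0,15,0,1],[0,0,8,0,1],[0,0,4,0,1],[0,0,0,0,1],[0,0,0,0,1],[0,0,0,0,1],[0,0,0,0,1]]]'
```

```text
time: 23.8
position: [0.5804, -0.0089, 0.0248]
tool_rot: [3.141, -0.04, 0.003]
ft_force: [-0.3, 0.0, -0.6]
grip_width: 0.688
grip_force: 19.9
```

```bash
python3 -m crank '[[[0,0,2,0,1],[0,0,1.5,0,1],[0,0,1,0,1],[0,0,0,0,1],[0,0,0,0,1]]]'
```

```text
time: 24.22
position: [0.5798, -0.009, 0.0203]
tool_rot: [3.141, -0.04, 0.001]
ft_force: [-1.8, -0.1, 6.1]
grip_width: 0.687
grip_force: 19.9
```

```bash
python3 -m crank '[[[0,0,0,0,-0.6],[0,0,0,0,-0.6],[0,0,0,0,-0.7],[0,0,0,0,-0.7],[0,0,-5,0,-0.7],[0,0,-20,0,-0.7],[0,0,-35,0,-0.7],[0,0,-40,0,-0.7],[0,0,-40,0,-0.7],[-20,0,-30,0,-0.7]]]'
python3 -m crank '[[[-30,0,0,0,-0.7],[-30,0,0,0,-0.7],[-30,0,0,0,-0.7],[0,0,0,0,-0.7],[0,0,0,0,-0.7],[0,0,0,0,-0.7]]]'
python3 - <<'E'
from h import *
d=grab("wrist");s=ctrl.get_state();save(d,"pics/w10.png")
# expected pixels: tub axis ends top, rack stop tub
print(s["position"]);print("tub c",pix(d,(.581,-.008,.033)).round(0))
E
```

```text
time: 25.05
position: [0.5625, -0.0082, 0.1929]
tool_rot: [-3.14, 0.04, -0.009]
ft_force: [0.5, -0.1, 1.6]
grip_width: 0.848
grip_force: 0.0
time: 25.55
position: [0.4703, -0.0062, 0.1897]
tool_rot: [3.141, -0.04, 0.003]
ft_force: [0.5, -0.1, 0.6]
grip_width: 0.853
grip_force: 0.0
[ 0.47048869 -0.00615067  0.18949563]
tub c [316.  85.]
```

View pics/w10.png

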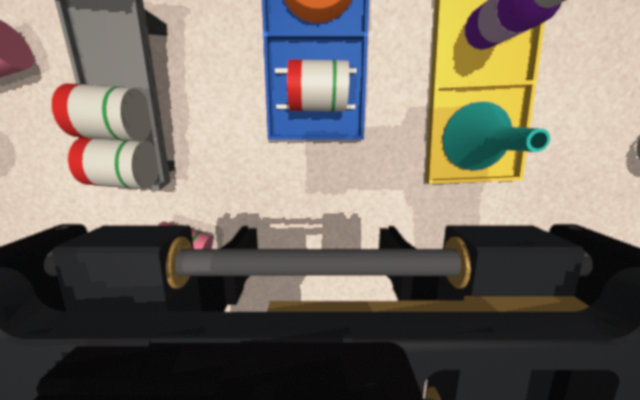

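The tub lies between the ribs at (319,84). The other two tubs have rolled down to the rack's stop, at (110,162) and (100,110). The funnel, bottle and plunger all stand in their bays. Handing in.

```bash
python3 -m crank '[[[0,0,0,0,-0.7],[0,0,0,0,-0.7],[0,0,0,0,-0.7],[0,0,0,0,-0.7],[0,0,0,0,-0.7],[0,0,0,0,-0.7]]]' && python3 -c "from bench import job;print(job.close_job())"
```

```text
time: 26.1
position: [0.4695, -0.0061, 0.1889]
tool_rot: [-3.141, 0.039, 0.0]
ft_force: [-0.3, 0.1, 0.5]
grip_width: 0.849
grip_force: 0.0
the job is handed in; nothing more can be done
None
```

I made up both kits and handed the job in at about 26 s; the hand-in gave no verdict, but the last wrist picture showed the front tub between the ribs, the next tub at the rack's stop, and the plunger, funnel and bottle standing in their bays.

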